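# Shut the drawers of dry sherds, leave the drying bowl its air

## Task

Of the cabinet's three open small drawers, push the two that hold the dry sherds (one red, one blue) fully home with your fingertips, gently and without slamming them. Leave the drawer with the small grey bowl open just as it stands, because its white plaster seams are still drying. Lift nothing, do not touch the pieces in the drawers, and leave everything else on the bench and cabinet where it is.

Things in the scene. Friction and masses are not known exactly. Their poses are not given: they have to be found in the camera images.
- cabinet: Pale plywood bench-top cabinet, fixed, 280 (x) x 350 (y) x 160 mm high. Origin: centre of its underside. Its -x points out of the front, roughly world -y; the front face is 140 mm that way. Its +y points back towards the robot (world -x). Small drawers side by side at y = +110 (near), 0 (mid), -110 mm (far), fronts 77 to 148 mm above the bench, each holding one piece; which piece is where varies.
- drawer_near (a joint): Value of the small drawer nearest the robot: 0 = fully home (front flush with the cabinet's front face, against a stop), grows as it slides out, in m, to 0.18; starts at 0.09 to 0.16. It slides along the cabinet's own x axis (closing is towards +x), with about 2 N of friction plus 4 N per m/s, and stays where it is left.
- drawer_near_front (a point): Centre of the outer face of the front of the small drawer nearest the robot; moves with it, axes as the cabinet. The wooden front is 96 wide, 71 high, 12 mm thick. A brass cup pull, 44 wide and 18 high, stands 13 mm out, centred 17.5 mm below this point; above it the front is flat, with a paper label. The box behind is open-topped, its side walls 16 mm lower than the front.
- drawer_mid (a joint): Value of the middle small drawer: 0 = fully home (front flush with the cabinet's front face, against a stop), grows as it slides out, in m, to 0.18; starts at 0.09 to 0.16. It slides along the cabinet's own x axis (closing is towards +x), with about 2 N of friction plus 4 N per m/s, and stays where it is left.
- drawer_mid_front (a point): Centre of the outer face of the front of the middle small drawer; moves with it, axes as the cabinet. The wooden front is 96 wide, 71 high, 12 mm thick. A brass cup pull, 44 wide and 18 high, stands 13 mm out, centred 17.5 mm below this point; above it the front is flat, with a paper label. The box behind is open-topped, its side walls 16 mm lower than the front.
- drawer_far (a joint): Value of the small drawer farthest from the robot: 0 = fully home (front flush with the cabinet's front face, against a stop), grows as it slides out, in m, to 0.18; starts at 0.09 to 0.16. It slides along the cabinet's own x axis (closing is towards +x), with about 2 N of friction plus 4 N per m/s, and stays where it is left.
- drawer_far_front (a point): Centre of the outer face of the front of the small drawer farthest from the robot; moves with it, axes as the cabinet. The wooden front is 96 wide, 71 high, 12 mm thick. A brass cup pull, 44 wide and 18 high, stands 13 mm out, centred 17.5 mm below this point; above it the front is flat, with a paper label. The box behind is open-topped, its side walls 16 mm lower than the front.
- wide_drawer (a joint): Wide drawer below the three small ones, 326 x 51 mm front with two brass cup pulls; 0 = shut, m. It starts shut and stays shut.
- drying_bowl: Small grey bowl, upside down, 62 mm across and 36 mm high, with bright white fresh plaster seams and a white filled patch: still drying. Loose, on the floor of one of the small drawers (83 mm above the bench), close in front of the cabinet's front face. Origin: centre of its underside.
- sherd_red: Dry terracotta-red curved potsherd, about 56 x 61 x 19 mm, hump up, loose on the floor of another small drawer. Origin: centre of its underside.
- sherd_blue: Dry blue glazed curved potsherd, about 56 x 58 x 18 mm, hump up, loose on the floor of the remaining small drawer. Origin: centre of its underside.
- mended_bowl: Large mended stoneware bowl, grey with white seams, upside down on the bench, 208 mm across, 122 mm high. Bystander. Origin: centre of its underside.
- enamel_dish: White enamel dish with a blue rim, 126 mm across, 33 mm high, on the bench. Bystander. Origin: centre of its underside.
- brush: Flat paint brush lying on the bench, yellow and black handle, 196 mm long along its x (98 mm behind its origin, 99 mm ahead), 12 mm wide, 9 mm high. Bystander. Origin: on its underside.
- filler_jar: Jar of filler, 60 mm across, 85 mm high, standing on top of the cabinet at the back. Bystander. Origin: centre of its underside.
There are look-alikes about, which are no part of the job. Of the things that look like the sherd_red, the smallest one is meant.

How it is judged:
On the way:
1. the fingers push on a drawer (contact force between the fingers and cabinet above 0.5 N), for 0.1 s.
At the end, for the whole second after the job is handed in: The drawers with the red and the blue sherd are within 5 mm of fully home, with the sherds inside on the drawer floor; the drawer with the drying bowl is still open, within 15 mm of where it stood; the wide drawer is shut; the bowl and sherds rest; nothing else has moved more than 20 mm (((y of drying_bowl in the frame of cabinet above 0.055 m and distance of drawer_near_front from where it was at the start of the episode below 0.015 m and value of joint drawer_near above 0.06 m) or (not (y of drying_bowl in the frame of cabinet above 0.055 m) and value of joint drawer_near below 0.005 m)) and ((y of drying_bowl in the frame of cabinet between -0.055 and 0.055 m and distance of drawer_mid_front from where it was at the start of the episode below 0.015 m and value of joint drawer_mid above 0.06 m) or (not (y of drying_bowl in the frame of cabinet between -0.055 and 0.055 m) and value of joint drawer_mid below 0.005 m)) and ((y of drying_bowl in the frame of cabinet below -0.055 m and distance of drawer_far_front from where it was at the start of the episode below 0.015 m and value of joint drawer_far above 0.06 m) or (not (y of drying_bowl in the frame of cabinet below -0.055 m) and value of joint drawer_far below 0.005 m)) and value of joint wide_drawer below 0.005 m and height (world z) of drying_bowl between 0.075 and 0.095 m and height (world z) of sherd_red between 0.075 and 0.095 m and height (world z) of sherd_blue between 0.075 and 0.095 m and linear speed of each of drying_bowl, sherd_red, sherd_blue below 0.02 m/s and distance of each of mended_bowl, enamel_dish, brush, filler_jar from where it was at the start of the episode below 0.02 m and x of each of sherd_red, sherd_blue in the frame of cabinet above -0.13 m); the robot touches nothing.
It fails at once if the drawer with the drying bowl is pushed or pulled (more than 15 mm) ((y of drying_bowl in the frame of cabinet above 0.055 m and distance of drawer_near_front from where it was at the start of the episode above 0.015 m) or (y of drying_bowl in the frame of cabinet between -0.055 and 0.055 m and distance of drawer_mid_front from where it was at the start of the episode above 0.015 m) or (y of drying_bowl in the frame of cabinet below -0.055 m and distance of drawer_far_front from where it was at the start of the episode above 0.015 m)).
It fails at once if a drawer is slammed (faster than 0.4 m/s) (velocity of joint any of drawer_near, drawer_mid, drawer_far below -0.4 m/s).
It fails at once if the bowl or a sherd in a drawer is touched by the fingers or lifted (contact force between the fingers and drying_bowl above 0.5 N or contact force between the fingers and sherd_red above 0.5 N or contact force between the fingers and sherd_blue above 0.5 N or height (world z) of any of drying_bowl, sherd_red, sherd_blue above 0.105 m).
It fails at once if something on the bench or on the cabinet is shifted (20 mm) or lifted (distance of any of mended_bowl, enamel_dish, brush, filler_jar from where it was at the start of the episode above 0.02 m).
It also fails if it takes over 58 s, if anything falls off the work surface, if the arm or the gripper's body presses on something with over 40 N, if the wrist force passes 120 N, or if a joint passes its speed limit or range.

## Robot

A 6-joint arm with a two-finger parallel gripper is mounted at the origin on the work surface. World frame = base frame: x ahead of the robot, y to its left, z up, the work surface at z = 0. Lengths are in m, angles in rad, forces in N, time in s.
With the tool pointing down it reaches from about 0.325 to 0.9 m from the base axis. Payload 6.1 kg.
Tool frame: the origin (TCP) lies at the centre of the arm's flange, where the gripper is bolted on; the fingertips stand 173 mm ahead of it and the grasp point (between the pads) lies 155 mm ahead of it; z points along the fingers, y is the line along which they close (so a half turn about z gives the same grasp; the last joint's range is limited). The gripper opens to 85 mm and grips with 20 to 120 N. Pads are 22 mm wide; open, the fingers measure 114 mm over their backs; the gripper's body (76 mm by 85 mm) begins 54 mm behind the grasp point. The pads swing forward as they close: fully open they stand 13 mm farther back than shut.
Start: joints at [-1.419, 0.22, 1.526, -0, 1.395, -0.126], TCP at [0.171, -0.601, 0.405] pointing down, gripper open.
Joint ranges: [-2.98, 2.98], [-0.91, 2.08], [0.09, 2.57], [-1.24, 4.39], [0.2, 2.65], [-2.68, 2.68]. Speed limits (rad/s): [2.57, 2.57, 3.01, 3.14, 3.14, 3.14].

## Interface

Orientations are given as [roll, pitch, yaw] about the fixed x, y, z axes, in that order (R = Rz(yaw) Ry(pitch) Rx(roll)).
In Python, from station import bot gives the robot as it stands.
- The arm moves only by the tool drive_tool, never from a script. Its argument "rows" is a list of rows, each a list of 2 entries, a list of its own where there are three numbers: the shift along the tool's x, y, z in mm, then the turn about the tool's z in rad. In form: [[[tx, ty, tz], twist], ...]. A call has 1 to 12 rows; each row is the pose to reach, as a shift and turn from the pose commanded when the call began, along the tool's axes at that moment; what a row does not reach only later rows make up. A row lasts 1/10 s, in which the tool goes at most 50 mm and 8.59 degrees, less where a joint would pass 70% of its speed; a pose out of reach is approached as far as the arm can. A call with a gripper value outside its range is refused whole. "hand" is the opening in per cent of the stroke, from 0 (shut) to 100 (fully open), set as the call begins (left out, the last holds). The fingers move at their own pace and stop on an object; "squeeze" is the grip in N (left out, the last holds). Time passes only in rows, so rows that repeat a pose let the fingers close. It gives the time, the measured TCP pose, the force, the opening and the grip force at its end, in the units of the state.
- bot.read_state(): the state, without advancing time (a new reading comes with each control period).
- bot.grab_frame(name): name is "scene" or "top"; returns the picture (480x640x3 uint8, red, green, blue); there is no depth.
- bot.camera_info(name): a dict with "K" (3x3 intrinsics, pixels), "k1" (the pictures are not rectified: a ray, as slopes to the right and down, at radius r is drawn at 1 + k1 r^2 times it, then the intrinsics apply), "origin" and "orientation" of the camera in the world. Camera axes: x right, y down, z forward; pixel columns grow to the right and rows downward; lengths in m; the calibration is good to about 2 mm. A picture is of the moment at which its call begins. camera_info takes no time and is no camera call.
- bot.hand_in(): hands the job in; it is judged then, once.
Trained networks look in the newest picture that a camera, given by its name, has taken for a name from the list of things; names that differ only in an ending like _2 or _b are one class to them, and where a whole thing is asked for, a point or a joint stands for the part that bears it (a point fixed in the world has none). Each returns a list of dicts, best first, with "score" (0 to 1); they miss things now and then, are a little off and sometimes report something else, mostly with a low value. They report only what shows in the picture. A call takes as long as a camera call. They do not tell look-alikes from the thing itself.
- bot.spot_in(camera, target): "box" ([left, top, right, bottom] in pixels, round what is visible of it).
The state is a dict: "time_s": time; "qpos": joint angles; "qd": joint speeds; "joint_torque": joint torques, N m; "tcp_pos": TCP position; "orientation": TCP orientation; "contact_force": force on the tool from outside, world axes, zero at the start; "moment": the same for the moment, N m; "opening": finger opening in m; "gripper_force": force on a finger pad.
Only numpy, scipy, OpenCV 4.12 (cv2) and the standard library are available. Lean on these libraries where they do the work, as an engineer would, in place of code of your own. Each camera call takes 0.05 s, during which the arm holds its last target. There are 200 camera calls.

## Working session

There is one attempt and no reset: what is moved stays moved. The work goes in short steps, Python scripts to look and compute and a tool call to move; the robot and the scene stay as the last step left them, time stands still between calls to the robot, and variables do not carry over. Pictures are saved under pics/ and viewed, at most 10 in all, crops included, and the job is handed in when it is done.

Besides the shell and the picture viewer there is one more tool, called after "Emit:" by a JSON object that holds its "op" and its "data". drive_tool: Moves the arm, as the interface text tells. Its arguments: {"type":"object","properties":{"rows":{"type":"array","items":{"type":"array"}},"hand":{"type":"number"},"squeeze":{"type":"number"}},"required":["rows"]}

```bash
ls; mkdir -p pics; python3 - <<'E'
from station import bot
import cv2
s=bot.read_state();print(s)
for c in("scene","top"):
    im=bot.grab_frame(c);cv2.imwrite(f"pics/{c}0.png",im[:,:,::-1]);print(c,bot.camera_info(c))
    for t in("drying_bowl","sherd_red","sherd_blue","drawer_near_front","drawer_mid_front","drawer_far_front","cabinet"):
        print(t,[(round(d["score"],2),[round(v) for v in d["box"]]) for d in bot.spot_in(c,t)][:4])
E
```

```text
pics
{'time_s': 0.0, 'qpos': array([-1.41909001e+00,  2.21230587e-01,  1.52762859e+00,  1.54521331e-05,
        1.39470042e+00, -1.26131412e-01]), 'qd': array([ 6.53112838e-04,  5.07391953e-04, -3.23805370e-05,  5.78544977e-04,
       -1.25755695e-03, -2.04007845e-04]), 'joint_torque': array([-1.21062043e-03, -4.96904826e+01, -3.89397454e+01, -3.62794499e-04,
        1.12392695e-02,  4.16874162e-07]), 'tcp_pos': array([ 0.17136105, -0.60076375,  0.4035869 ]), 'orientation': array([-3.13964326e+00, -2.62522089e-04,  2.77834754e-01]), 'contact_force': array([ 0.41370535, -0.38564428,  0.15361114]), 'moment': array([-0.0042958 , -0.0575784 ,  0.03172856]), 'gripper_force': 0.0, 'opening': 0.0852171070232898}
scene {'K': array([[450.83984397,   0.        , 318.9857108 ],
       [  0.        , 450.83984397, 239.11700227],
       [  0.        ,   0.        ,   1.        ]]), 'k1': -0.020939342193751664, 'origin': array([1.05832286, 0.32403312, 0.9134701 ]), 'orientation': array([-2.46330889,  0.00286677,  2.17022618])}
drying_bowl [(0.77, [332, 260, 357, 274])]
sherd_red [(0.81, [358, 223,
[... 280 characters left out ...]
  , 319.76034062],
       [  0.        , 436.79883939, 237.61317262],
       [  0.        ,   0.        ,   1.        ]]), 'k1': -0.051300985351417056, 'origin': array([ 0.42702773, -0.02276521,  0.97805085]), 'orientation': array([-2.99159392, -0.02621819, -1.55128116])}
drying_bowl [(0.81, [258, 228, 294, 254]), (0.44, [259, 155, 323, 212])]
sherd_red [(0.95, [301, 252, 352, 286]), (0.9, [290, 324, 340, 361]), (0.59, [260, 282, 293, 311])]
sherd_blue [(0.64, [259, 177, 291, 203])]
drawer_near_front [(0.61, [255, 271, 338, 325])]
drawer_mid_front [(0.86, [260, 218, 334, 268])]
drawer_far_front [(0.9, [258, 158, 318, 214]), (0.43, [265, 212, 268, 219])]
cabinet [(0.63, [105, 147, 339, 334])]
```

View pics/scene0.png

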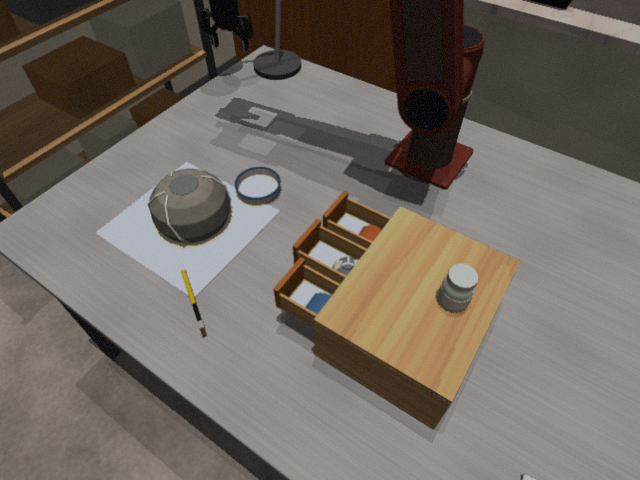

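View pics/top0.png

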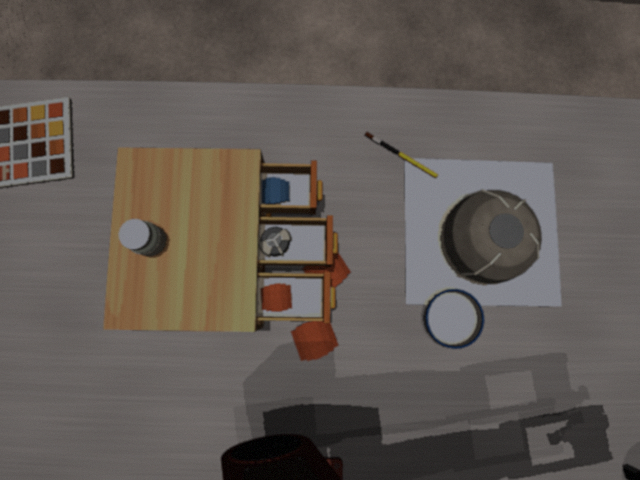

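Top view: the far drawer (front ~(316,186)) holds the blue sherd, the mid one (~(333,242)) the bowl and the near one (~(328,297)) a red sherd. Red candidates are (276,296) in the near drawer, and (315,340) and (335,270) on the bench. The one in the drawer is the smallest and lies on a drawer floor, so it fits. I'll confirm that in a crop and measure.

```bash
cat > h.py <<'E'
import numpy as np, cv2
from scipy.spatial.transform import Rotation as R
from station import bot
def unproj(c,uv,z):
    i=bot.camera_info(c);K=np.array(i["K"]);d=np.array([i["k1"],0,0,0,0.])
    p=cv2.undistortPoints(np.array(uv,float).reshape(-1,1,2),K,d).reshape(-1,2)
    r=np.c_[p,np.ones(len(p))]@R.from_euler("xyz",i["orientation"]).as_matrix().T
    o=np.array(i["origin"]);return o+r*((z-o[2])/r[:,2])[:,None]
def proj(c,X):
    i=bot.camera_info(c);M=R.from_euler("xyz",i["orientation"]).as_matrix()
    P=(np.array(X)-i["origin"])@M
    p=P[:,:2]/P[:,2:];p=p*(1+i["k1"]*(p**2).sum(1,keepdims=True))
    K=np.array(i["K"]);return p*[K[0,0],K[1,1]]+K[:2,2]
E
python3 - <<'E'
from h import *
np.set_printoptions(precision=4,suppress=True)
print("cab front/back corners",unproj("top",[(262,149),(256,330),(118,149),(105,329)],.16))
print("fronts",unproj("top",[(317,163),(317,208),(334,219),(334,264),(331,274),(331,319)],.148))
print("red lookalikes",unproj("top",[(315,340),(335,270)],.01), "dish,bowl,brush",unproj("top",[(453,318),(420,235),(437,176),(366,133)],.0))
im=cv2.imread("pics/top0.png")[140:370,240:360];cv2.imwrite("pics/crop.png",cv2.resize(im,None,fx=2.6*1,fy=2.6,interpolation=3) if 0 else cv2.resize(im,(312,598),interpolation=cv2.INTER_CUBIC))
E
```

```text
cab front/back corners [[0.7235 0.0745 0.16  ]
 [0.3769 0.0719 0.16  ]
 [0.7172 0.3565 0.16  ]
 [0.3718 0.3501 0.16  ]]
fronts [[ 0.7019 -0.0337  0.148 ]
 [ 0.611  -0.0356  0.148 ]
 [ 0.59   -0.069   0.148 ]
 [ 0.5027 -0.0702  0.148 ]
 [ 0.4835 -0.0648  0.148 ]
 [ 0.3992 -0.0662  0.148 ]]
red lookalikes [[ 0.3489 -0.0393  0.01  ]
 [ 0.5019 -0.0805  0.01  ]] dish,bowl,brush [[ 0.4006 -0.347   0.    ]
 [ 0.5868 -0.2747  0.    ]
 [ 0.7278 -0.3174  0.    ]
 [ 0.8282 -0.1501  0.    ]]
```

View pics/crop.png

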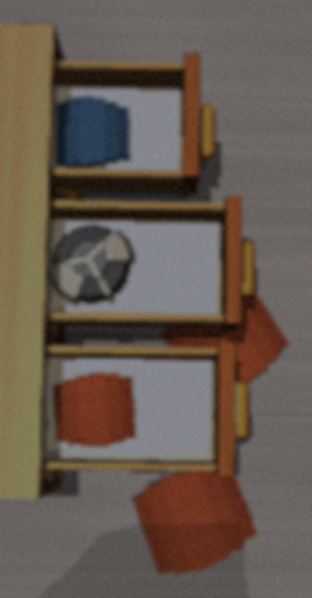

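The crop confirms it: the near drawer holds the small red sherd, the mid one the white-seamed bowl, and the far one the blue sherd. The two bigger red pieces lie on the bench. I'll turn the tool so its x axis points along world +y, shut the fingers, and go in front of the near drawer, high up.

Emit:
{"op": "drive_tool", "data": {"rows": [[[385, -370, 0], -1.293], [[385, -370, 0], -1.293], [[385, -370, 0], -1.293], [[385, -370, 0], -1.293], [[385, -370, 0], -1.293], [[385, -370, 0], -1.293], [[385, -370, 0], -1.293], [[385, -370, 0], -1.293], [[385, -370, 0], -1.293], [[385, -370, 0], -1.293], [[385, -370, 0], -1.293], [[385, -370, 0], -1.293]], "hand": 0, "squeeze": 40}}

```text
time_s: 2.0
tcp_pos: [0.4414, -0.1363, 0.405]
orientation: [3.14, -0.001, 1.576]
contact_force: [1.0, 0.0, 0.0]
opening: 0.0002
gripper_force: 0.0
```

Emit:
{"op": "drive_tool", "data": {"rows": [[[0, 0, 30], 0], [[0, 0, 60], 0], [[0, 0, 90], 0], [[0, 0, 105], 0], [[0, 0, 115], 0], [[10, 0, 115], 0], [[20, 0, 115], 0], [[30, 0, 115], 0], [[35, 0, 115], 0], [[35, 0, 115], 0], [[35, 0, 115], 0]]}}

```text
time_s: 3.1
tcp_pos: [0.4404, -0.1044, 0.2902]
orientation: [3.141, 0.001, 1.572]
contact_force: [0.4, 0.1, -0.0]
opening: -0.0002
gripper_force: 0.0
```

```bash
python3 - <<'E'
from h import *
a=bot.grab_frame("scene");b=bot.grab_frame("top")
a=cv2.resize(a[150:330,240:460],(660,540))
cv2.imwrite("pics/s1.png",a[:,:,::-1]);cv2.imwrite("pics/t1.png",cv2.resize(b[140:370,230:400],(444,600))[:,:,::-1])
print(bot.read_state()["tcp_pos"])
E
```

```text
[ 0.44027431 -0.1047174   0.28995328]
```

View pics/s1.png

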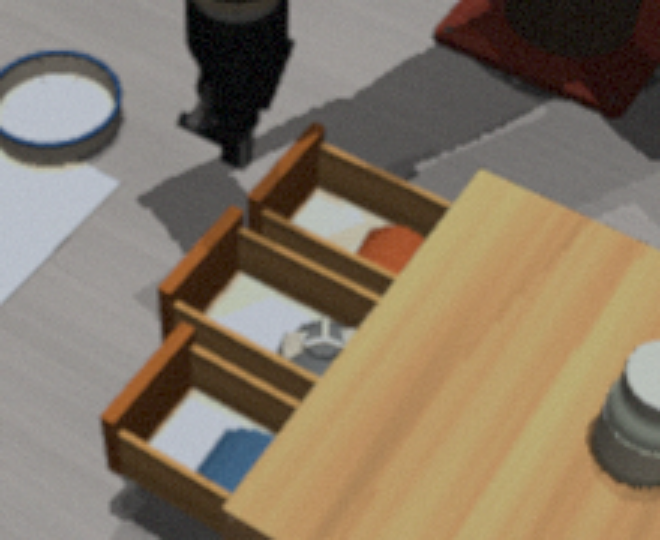

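The fingertips (crop ~(237,160)) stand in front of the near drawer's face, clear of the middle one. Pushing gently now.

Emit:
{"op": "drive_tool", "data": {"rows": [[[8, 0, 0], 0], [[16, 0, 0], 0], [[24, 0, 0], 0], [[32, 0, 0], 0], [[42, 0, 0], 0], [[52, 0, 0], 0], [[62, 0, 0], 0], [[72, 0, 0], 0], [[82, 0, 0], 0], [[92, 0, 0], 0], [[102, 0, 0], 0], [[112, 0, 0], 0]]}}

```text
time_s: 4.4
tcp_pos: [0.4401, 0.0082, 0.2896]
orientation: [-3.141, -0.0, 1.571]
contact_force: [-2.6, -1.8, -0.5]
opening: 0.0003
gripper_force: 1.2
```

Emit:
{"op": "drive_tool", "data": {"rows": [[[6, 0, 0], 0], [[12, 0, 0], 0], [[18, 0, 0], 0], [[24, 0, 0], 0], [[29, 0, 0], 0], [[33, 0, 0], 0], [[36, 0, 0], 0], [[39, 0, 0], 0], [[41, 0, 0], 0], [[43, 0, 0], 0], [[45, 0, 0], 0], [[45, 0, 0], 0]]}}

```text
time_s: 5.6
tcp_pos: [0.4403, 0.0526, 0.2898]
orientation: [3.141, -0.001, 1.571]
contact_force: [-0.3, 0.1, -0.9]
opening: 0.0001
gripper_force: 0.1
```

Emit:
{"op": "drive_tool", "data": {"rows": [[[2, 0, 0], 0], [[4, 0, 0], 0], [[6, 0, 0], 0], [[8, 0, 0], 0], [[9, 0, 0], 0], [[9, 0, 0], 0]]}}

```text
time_s: 6.2
tcp_pos: [0.4403, 0.0615, 0.2898]
orientation: [3.141, -0.0, 1.571]
contact_force: [0.6, -2.5, -0.1]
opening: 0.0004
gripper_force: 0.0
```

Emit:
{"op": "drive_tool", "data": {"rows": [[[1, 0, 0], 0], [[2, 0, 0], 0], [[2, 0, 0], 0]]}}

```text
time_s: 6.5
tcp_pos: [0.4403, 0.0623, 0.2898]
orientation: [3.141, 0.003, 1.571]
contact_force: [-0.2, -10.1, 0.3]
opening: 0.0001
gripper_force: 0.6
```

```bash
python3 - <<'E'
from h import *
b=bot.grab_frame("top");s=bot.read_state();print(s["tcp_pos"],s["contact_force"])
cv2.imwrite("pics/t2.png",cv2.resize(b[140:370,230:400],(444,600))[:,:,::-1])
E
```

```text
[0.44033892 0.06228261 0.28986156] [-0.30112343 -9.4136017   0.4772412 ]
```

View pics/t2.png

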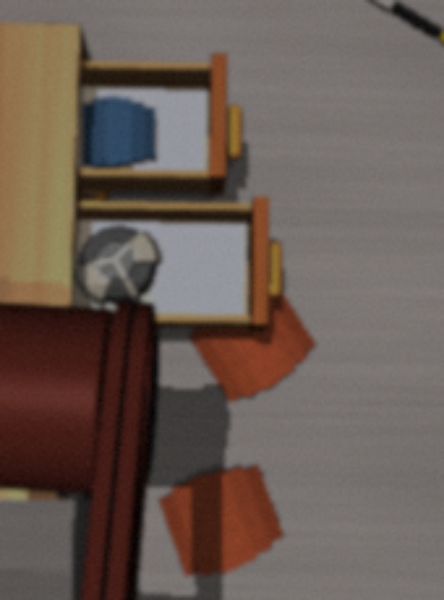

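The stop is reached: 9–10 N at y = 0.062, which matches the cabinet's front face. The top view shows the near drawer is in and the mid and far ones are unchanged. Next I back off, raise, and go across to the far drawer.

Emit:
{"op": "drive_tool", "data": {"rows": [[[-15, 0, 0], 0], [[-50, 0, 0], 0], [[-90, 0, 0], 0], [[-130, 0, 0], 0], [[-170, 0, -10], 0], [[-195, 0, -40], 0], [[-195, 0, -70], 0], [[-195, 30, -80], 0], [[-195, 75, -80], 0], [[-195, 120, -80], 0], [[-195, 165, -80], 0], [[-195, 205, -80], 0]]}}

```text
time_s: 7.75
tcp_pos: [0.6472, -0.1312, 0.3694]
orientation: [3.141, -0.001, 1.571]
contact_force: [0.3, 0.3, 0.9]
opening: 0.0001
gripper_force: 0.0
```

Emit:
{"op": "drive_tool", "data": {"rows": [[[0, 15, 0], 0], [[0, 15, 0], 0], [[10, 15, 30], 0], [[25, 15, 60], 0], [[40, 15, 80], 0], [[40, 15, 80], 0]]}}

```text
time_s: 8.35
tcp_pos: [0.6577, -0.0896, 0.2855]
orientation: [-3.134, -0.003, 1.572]
contact_force: [-1.1, -0.0, -0.6]
opening: 0.0
gripper_force: 0.0
```

```bash
python3 - <<'E'
from h import *
b=bot.grab_frame("top");a=bot.grab_frame("scene");s=bot.read_state();print(s["tcp_pos"],s["contact_force"])
a=cv2.resize(a[150:330,240:460],(440,360));b=cv2.resize(b[140:370,230:400],(266,360))
cv2.imwrite("pics/c3.png",np.hstack([a,b])[:,:,::-1])
E
```

```text
[ 0.65969159 -0.09162607  0.29006428] [-0.22249855 -0.29094269  0.87641848]
```

View pics/c3.png

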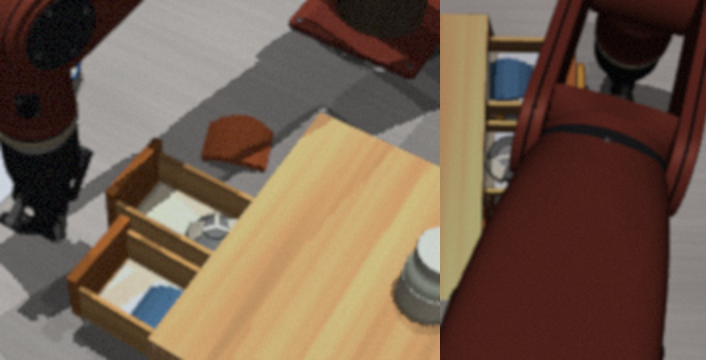

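The near drawer is shut, and the fingers are in front of the far drawer, clear of the middle one. Pushing.

Emit:
{"op": "drive_tool", "data": {"rows": [[[10, 0, 0], 0], [[20, 0, 0], 0], [[30, 0, 0], 0], [[38, 0, 0], 0], [[46, 0, 0], 0], [[54, 0, 0], 0], [[63, 0, 0], 0], [[73, 0, 0], 0], [[83, 0, 0], 0], [[93, 0, 0], 0], [[103, 0, 0], 0], [[112, 0, 0], 0]]}}

```text
time_s: 9.65
tcp_pos: [0.6601, 0.0213, 0.2896]
orientation: [-3.141, -0.0, 1.571]
contact_force: [-2.1, -2.6, 1.5]
opening: 0.0003
gripper_force: 1.2
```

Emit:
{"op": "drive_tool", "data": {"rows": [[[8, 0, 0], 0], [[15, 0, 0], 0], [[21, 0, 0], 0], [[26, 0, 0], 0], [[30, 0, 0], 0], [[33, 0, 0], 0], [[35, 0, 0], 0], [[37, 0, 0], 0], [[39, 0, 0], 0], [[40, 0, 0], 0], [[40, 0, 0], 0]]}}

```text
time_s: 10.75
tcp_pos: [0.6602, 0.0606, 0.2896]
orientation: [3.141, -0.0, 1.571]
contact_force: [-0.0, -0.7, -0.1]
opening: -0.0001
gripper_force: 0.5
```

Emit:
{"op": "drive_tool", "data": {"rows": [[[1, 0, 0], 0], [[2, 0, 0], 0], [[3, 0, 0], 0], [[4, 0, 0], 0], [[4, 0, 0], 0]]}}

```text
time_s: 11.25
tcp_pos: [0.6602, 0.0638, 0.2897]
orientation: [3.142, 0.001, 1.571]
contact_force: [-0.3, -5.3, -0.6]
opening: 0.0
gripper_force: 0.4
```

Emit:
{"op": "drive_tool", "data": {"rows": [[[1, 0, 0], 0], [[1, 0, 0], 0]]}}

```text
time_s: 11.45
tcp_pos: [0.6603, 0.0641, 0.2897]
orientation: [-3.142, 0.003, 1.57]
contact_force: [-1.7, -8.3, -0.5]
opening: -0.0002
gripper_force: 0.5
```

Emit:
{"op": "drive_tool", "data": {"rows": [[[-15, 0, 0], 0], [[-50, 0, 0], 0], [[-90, 0, 0], 0], [[-130, 0, 0], 0], [[-170, 0, -10], 0], [[-190, 0, -50], 0], [[-190, 0, -90], 0], [[-220, 0, -110], 0], [[-260, 0, -110], 0], [[-260, 0, -110], 0]]}}

```text
time_s: 12.45
tcp_pos: [0.6599, -0.1995, 0.4016]
orientation: [3.138, 0.003, 1.567]
contact_force: [-1.2, 0.5, -0.5]
opening: 0.0001
gripper_force: 0.0
```

```bash
python3 - <<'E'
from h import *
b=bot.grab_frame("top");a=bot.grab_frame("scene");s=bot.read_state();print(s["tcp_pos"],s["contact_force"])
a=cv2.resize(a[150:330,240:460],(440,360));b=cv2.resize(b[140:370,230:400],(266,360))
cv2.imwrite("pics/c4.png",np.hstack([a,b])[:,:,::-1])
E
```

```text
[ 0.6599155  -0.19580827  0.39969488] [-0.42579982 -0.21466527 -0.39660009]
```

View pics/c4.png

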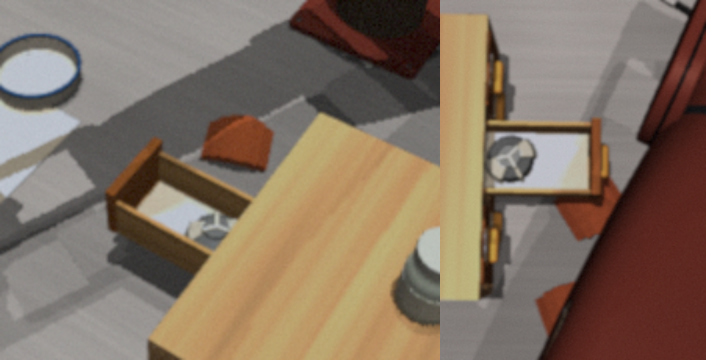

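Both sherd drawers are flush (only their pulls show, at (497,78) and (494,240)), the bowl drawer is still open where it stood, and the arm is clear. Handing in.

```bash
python3 -c "
from station import bot
print(bot.hand_in())"
```

```text
the job is handed in; nothing more can be done
None
```

I pushed the near (red sherd) and far (blue sherd) drawers gently to their stops, left the middle bowl drawer open as it stood, and handed the job in; the hand-in gave no verdict.

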